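Snapped pocket corkscrew onto the inspection rest

TASK

One of the three pocket corkscrews on the brass turntable has snapped and is shorter than the others: pick it out and lay it lengthwise on the narrow sloped board of the inspection rest, in the middle of its width, flat on the slope with one end down on the lip. Lower it until it lies flat before you let go, do not bump the brass lamp above the board, and leave everything else standing where it is.

Things in the scene. Friction and masses are not known exactly. Their poses are not given: they have to be found in the camera images.
- snapped: the snapped pocket corkscrew, lying flat on the turntable: bar 64 mm long, 20 wide, 16 thick, mother-of-pearl with a steel bolster at one end (-x) only and a stepped break at the other (+x; the last 10 mm are only 11 mm wide). Origin: centre of its underside; x along its length, y across, z up
- snapped_mid (a point): middle of the snapped corkscrew, 8 mm above its underside
- whole_a: flat bar lying on the turntable: mother-of-pearl handle 20 wide and 16 thick with a steel bolster at BOTH ends and a thin steel worm drawn along its top; 94 mm long, unbroken. Origin: centre of its underside; x along its length, z up. Leave alone
- whole_b: flat bar lying on the turntable: mother-of-pearl handle 20 wide and 16 thick with a steel bolster at BOTH ends and a thin steel worm drawn along its top; 94 mm long, unbroken. Origin: centre of its underside; x along its length, z up. Leave alone
- turntable: round brass turntable, 340 mm across, top 30 mm above the counter, locked; carries the three pocket corkscrews, the tastevin and the stopper, each about 95 mm from its centre. Origin: centre of its underside
- rest: inspection rest, fixed: dark wooden foot 170 x 110 x 14 mm with a brass post that carries the sloped board. Origin on the counter, x points away from the side where the board is lowest
- board: the rest's narrow board, 110 long, 56 wide, 10 thick, rising 35 degrees away from the robot, low end 75 mm above the counter. Origin: on its upper face, mid-width, where it meets the lip; x up the slope, y across, z out of the face. Brass lip at x = -6..0 mm, 12 mm high above the face. With an end on the lip the snapped bar has its middle at x = 32 mm
- lamp: brass tube lamp over the board, fixed to the rest: tube 130 mm long (along the board's y), 22 mm across. Origin: middle of the tube, 50 mm horizontally beyond the board's origin and 125 mm above it. A thin arm runs from it back and down behind the board. A tool pointing straight down at the place strikes it; one square to the board (tilted 35 degrees) clears it
- tastevin: silver tasting cup with dimpled bowl, 74 mm across, 26 high, small loop handle, on the turntable. Origin: centre of its underside. Leave alone
- stopper: crystal decanter stopper standing on the turntable, 40 mm across, 60 high. Origin: centre of its underside. Leave alone
- rack_corkscrew: steel rack-and-pinion corkscrew standing on the counter beyond the turntable, 155 mm high, 104 mm across its arms. Origin: centre of its underside. Leave alone
- loupe: small folding loupe lying on the counter near the robot, 73 mm long, 12 high. Origin: centre of its round end's underside. Leave alone
Things that resemble listed ones, but are neither listed nor needed, are in the scene too. What is shaped like the snapped but blue or brown is not meant.

How it is judged:
On the way:
1. the snapped corkscrew, still in the fingers, lies on the sloped board in its place, flat on the slope (contact force between the fingers and snapped above 1 N and x of snapped_mid in the frame of board between 0.024 and 0.043 m and y of snapped_mid in the frame of board between -0.015 and 0.015 m and z of snapped_mid in the frame of board between 0.004 and 0.013 m and angle between the x axis of snapped and the x axis of board, either way round below 0.26 rad and angle between the z axis of snapped and the z axis of board, either way round below 0.17 rad), for 0.1 s.
At the end, for the whole second after the job is handed in: Snapped corkscrew released, still, on the board: middle 24-43 mm up from the lip (32 = end on lip), within 15 mm of mid-width, lengthwise within 0.26 rad, flat within 0.17 rad, middle 4-13 mm off the face. Lamp not struck over 6 N; other pieces moved under 25 mm, tipped under 0.5 rad (x of snapped_mid in the frame of board between 0.024 and 0.043 m and y of snapped_mid in the frame of board between -0.015 and 0.015 m and z of snapped_mid in the frame of board between 0.004 and 0.013 m and angle between the x axis of snapped and the x axis of board, either way round below 0.26 rad and angle between the z axis of snapped and the z axis of board, either way round below 0.17 rad and contact force between snapped and board above 0.1 N and linear speed of snapped below 0.02 m/s and angular speed of snapped below 0.2 rad/s); the robot touches nothing.
It fails at once if the lamp is struck (over 6 N) by the arm, the fingers or the piece (contact force between any of the arm, the fingers, snapped and lamp above 6 N).
It fails at once if another piece is moved over 25 mm or tipped over 0.5 rad (distance of any of whole_a, whole_b, tastevin, stopper, rack_corkscrew, loupe from where it was at the start of the episode above 0.025 m or angle between any of whole_a, whole_b, tastevin, stopper, rack_corkscrew, loupe's own z axis and vertical above 0.5 rad).
It also fails if it takes over 53 s, if anything falls off the work surface, if the arm or the gripper's body presses on something with over 40 N, if the wrist force passes 120 N, or if a joint passes its speed limit or range.

ROBOT

A 6-joint arm with a two-finger parallel gripper is mounted at the origin on the work surface. World frame = base frame: x ahead of the robot, y to its left, z up, the work surface at z = 0. Lengths are in m, angles in rad, forces in N, time in s.
With the tool pointing down it reaches from about 0.25 to 0.8 m from the base axis. Payload 8.5 kg.
Tool frame: the origin (TCP) lies between the finger pads, 19 mm behind the fingertips; this is the grasp point; z points along the fingers, y is the line along which they close (so a half turn about z gives the same grasp; the last joint's range is limited). The gripper opens to 85 mm and grips with 20 to 120 N. Pads are 22 mm wide; open, the fingers measure 114 mm over their backs; the gripper's body (76 mm by 85 mm) begins 54 mm behind the grasp point. The pads swing forward as they close: fully open they stand 13 mm farther back than shut.
Start: joints at [-1.299, 0.238, -0.013, 1.319, 0, 1.571], TCP at [0.141, -0.506, 0.25] pointing down, gripper open.
Joint ranges: [-2.66, 2.66], [-1.03, 1.9], [-1.14, 1.46], [-1.82, 2.27], [-1.45, 1.34], [-3.14, 3.14]. Speed limits (rad/s): [2.22, 2.22, 2.79, 3.14, 3.14, 3.14].

INTERFACE

Orientations are given as a rotation vector (axis times angle).
In Python, from workcell import get_obs, snapshot, calibration, finish_job gives the robot as it stands.
- The arm moves only by the shell command python3 -m pendant 'ROWS'. ROWS is JSON, a list that holds one entry, the list of rows, each a list of 7 numbers: the turn, a rotation vector about the tool's x, y, z in units of 8 degrees (1.0 is 8 degrees), then the shift along the tool's x, y, z in units of 25 mm (1.0 is 25 mm), then the opening, from -1 (shut) to 1 (fully open). In form: [[[ax, ay, az, x, y, z, gripper], ...]]. A call has 1 to 20 rows; each row shifts and turns the commanded pose from where the row before left it, along the tool's axes as they then stand; what a row does not reach is not made up. A row lasts 1/8 s, in which the tool goes at most 62.5 mm and 10.7 degrees, less where a joint would pass 70% of its speed; a pose out of reach is approached as far as the arm can. A call is refused whole if a number of a shift passes 1 or a number of a turn 1, either way. A call with a gripper value outside its range is refused whole. The fingers move at their own pace and stop on an object; the grip force is fixed at half the most. Time passes only in rows, so rows that do not move let the fingers close. It gives the time, the measured TCP pose, the force, the opening and the grip force at its end, in the units of the state.
- get_obs(): the state, without advancing time (a new reading comes with each control period).
- snapshot(name): name is "scene" or "top"; returns the picture (384x512x3 uint8, red, green, blue); there is no depth.
- calibration(name): a dict with "intrinsics" (3x3 intrinsics, pixels), "camera_from_world" (4x4, takes a point from world to camera coordinates). Camera axes: x right, y down, z forward; pixel columns grow to the right and rows downward; lengths in m; the calibration is good to about 2 mm. A picture is of the moment at which its call begins. calibration takes no time and is no camera call.
- finish_job(): hands the job in; it is judged then, once.
The state is a dict: "t": time; "joints": joint angles; "joint_vel": joint speeds; "joint_efforts": joint torques, N m; "tcp_pos": TCP position; "tcp_rot": TCP orientation; "wrist_force": force on the tool from outside, world axes, zero at the start; "moment": the same for the moment, N m; "width": opening from 0.0 (shut) to 1.0 (fully open); "grasp_force": force on a finger pad.
Only numpy, scipy, OpenCV 4.12 (cv2) and the standard library are available. Lean on these libraries where they do the work, as an engineer would, in place of code of your own. Each camera call takes 0.05 s, during which the arm holds its last target. There are 200 camera calls.

## Working session

There is one attempt and no reset: what is moved stays moved. The work goes in short steps, Python scripts to look and compute and a shell command to move; the robot and the scene stay as the last step left them, time stands still between calls to the robot, and variables do not carry over. Pictures are saved under pics/ and viewed, at most 10 in all, crops included, and the job is handed in when it is done.

```bash
mkdir -p pics
python3 - <<'E'
from workcell import *
import cv2
for n in("scene","top"):
    im=snapshot(n); cv2.imwrite(f"pics/{n}0.png",im[:,:,::-1]); c=calibration(n); print(c["intrinsics"],c["camera_from_world"])
print(get_obs())
E
```

```text
[[358.92701763   0.         256.05009401]
 [  0.         358.92701763 191.85266039]
 [  0.           0.           1.        ]] [[-0.62579332  0.77990784 -0.01124607  0.39873567]
 [ 0.59373243  0.46695789 -0.65531071 -0.2574969 ]
 [-0.50583052 -0.41676622 -0.75527571  1.16512826]
 [ 0.          0.          0.          1.        ]]
[[364.90877121   0.         253.00710713]
 [  0.         364.90877121 186.39633393]
 [  0.           0.           1.        ]] [[-0.01973756 -0.99890418  0.04243668 -0.01690371]
 [-0.98141947  0.01125466 -0.19154412  0.59903458]
 [ 0.19085661 -0.0454288  -0.98056615  0.77645145]
 [ 0.          0.          0.          1.        ]]
{'t': 0.1, 'joints': array([-1.29898911e+00,  2.38716772e-01, -1.41537678e-02,  1.31918659e+00,
       -3.04777201e-05,  1.57078748e+00]), 'joint_vel': array([-0.00146097,  0.0003276 , -0.00039891, -0.00026916,  0.00036928,
       -0.00152883]), 'joint_efforts': array([ 4.24482660e-04, -5.39722359e+01,  3.46997130e+01,  1.34101143e-02,
       -5.79964262e-05, -1.24503224e-06]), 'tcp_pos': array([ 0.14084944, -0.5054042 ,  0.2494503 ]), 'tcp_rot': array([-3.11138953e+00, -4.25485811e-01,  3.15622631e-04]), 'wrist_force': array([ 0.37664614, -0.2305866 , -0.11603502]), 'moment': array([-0.00246897, -0.0132472 ,  0.00631586]), 'grasp_force': 0.0, 'width': 0.9996203516234168}
```

View pics/top0.png

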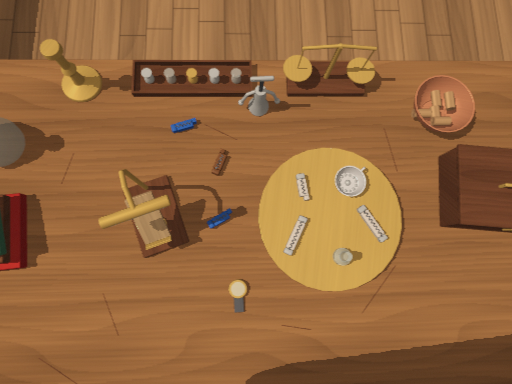

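View pics/scene0.png

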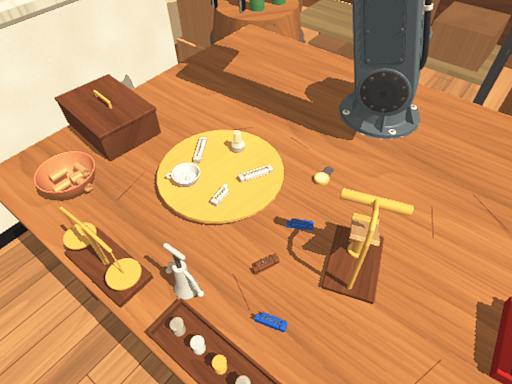

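Candidates in the top view: short white bar (303,186), whole bars (296,235) and (373,223), blue bars (184,126) and (220,218), brown bar (219,162). I choose (303,186), which is white, short and on the turntable. I'll check it in a crop.

```bash
cat > h.py <<'E'
import numpy as np,cv2
from workcell import *
def ray(n,uv):
    c=calibration(n);T=c["camera_from_world"];R=T[:3,:3]
    d=R.T@np.linalg.inv(c["intrinsics"])@np.array([*uv,1.]);return -R.T@T[:3,3],d/np.linalg.norm(d)
def plane(n,uv,z):
    o,d=ray(n,uv);return o+d*(z-o[2])/d[2]
def tri(a,b):
    (o1,d1),(o2,d2)=ray("top",a),ray("scene",b)
    s=np.linalg.lstsq(np.c_[d1,-d2],o2-o1,rcond=None)[0];p,q=o1+s[0]*d1,o2+s[1]*d2
    return (p+q)/2,np.linalg.norm(p-q)
def proj(n,p):
    c=calibration(n);q=c["camera_from_world"]@np.r_[p,1];q=c["intrinsics"]@q[:3];return q[:2]/q[2]
E
python3 - <<'E'
from h import *
t=cv2.imread("pics/top0.png");s=cv2.imread("pics/scene0.png")
hsv=cv2.cvtColor(t,cv2.COLOR_BGR2HSV)
m=((hsv[:,:,1]<70)&(hsv[:,:,2]>110)).astype(np.uint8);m[:,:255]=0;m[:140]=0;m[300:]=0;m[:,405:]=0
m=cv2.morphologyEx(m,cv2.MORPH_CLOSE,np.ones((3,3)))
for c in cv2.findContours(m,0,2)[0]:
    if cv2.contourArea(c)>30:
        P=np.array([plane("top",p[0],.046)[:2] for p in c],np.float32)
        print(c.mean((0,1)),cv2.minAreaRect(P*1000))
f=lambda im,x,y,w,h:cv2.resize(im[y:y+h,x:x+w],(400,300),interpolation=cv2.INTER_CUBIC)
cv2.imwrite("pics/c1.png",np.vstack([np.hstack([f(t,275,160,60,45),f(t,95,165,100,100*3//4+18)[:300]]),np.hstack([f(s,195,172,60,45),f(s,320,180,100,75)])]))
E
```

```text
[343.57142857 256.80952381] ((437.8820495605469, -225.68365478515625), (36.26409912109375, 35.93633270263672), 43.222354888916016)
[294.71428571 235.42857143] ((487.8045654296875, -120.49573516845703), (19.25787353515625, 92.13831329345703), 63.26155471801758)
[370.18181818 221.22727273] ((511.35357666015625, -299.79656982421875), (93.493896484375, 21.86859703063965), 32.34565734863281)
[302.23076923 186.53846154] ((599.7786865234375, -141.77308654785156), (61.983726501464844, 20.760847091674805), 7.741925239562988)
[351.54901961 180.25490196] ((611.958251953125, -255.97454833984375), (71.62449645996094, 72.62263488769531), 86.37583923339844)
```

View pics/c1.png

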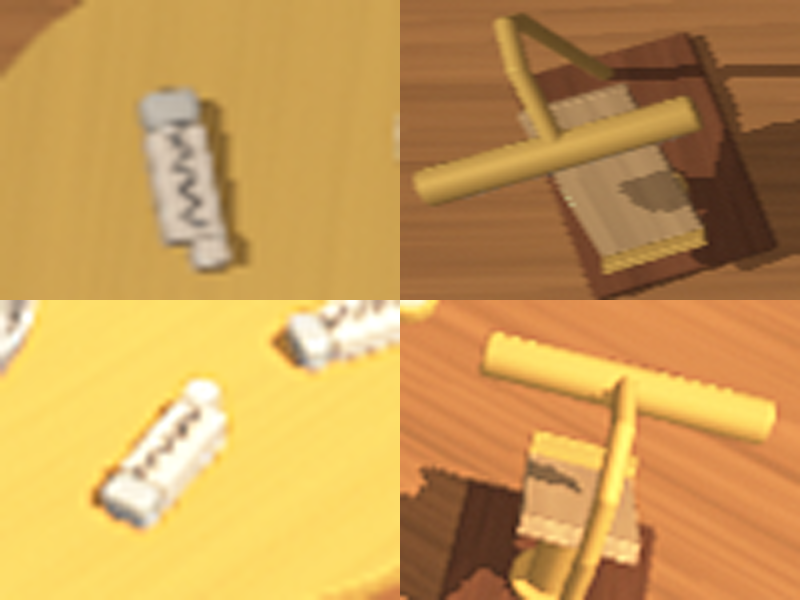

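The crop confirms it: the bar at top (303,186) has a bolster at the far end only and a stepped break at the near end. The board's lip runs from about (146,247) to (171,239) in top, and the lamp tube from (102,223) to (167,200).

Run:
```python
from h import *
P=lambda *a:np.round(a,4)
for a,b in [((101.7,223.3),(411,210)),((167,200),(343.7,193.8))]: print("lamp",P(*tri(a,b)[0]),tri(a,b)[1])
for a,b in [((126.2,199.1),(379.5,240)),((152,191.3),(352,233.7))]: print("far",P(*tri(a,b)[0]),tri(a,b)[1],plane("top",a,.138))
for n,a in [("lip front top L",(145.5,249)),("R",(171.5,240))]: print(n,plane("top",a,.085))
# colour-based board mask, top
h=cv2.cvtColor(cv2.imread("pics/top0.png"),cv2.COLOR_BGR2HSV)
for p in [(143,222),(150,235),(160,240),(135,200),(158,243),(146,205),(155,226),(130,235)]: print(p,h[p[1],p[0]])
```

```text
lamp [0.5058 0.2581 0.199 ] 1.7981301557691022e-05
lamp [0.547  0.142  0.1984] 0.0019171770793853446
far [0.5586 0.235  0.1423] 0.003918092121010844 [0.5599742  0.23439211 0.138     ]
far [0.5745 0.186  0.1372] 0.005180755150635815 [0.57537653 0.18335439 0.138     ]
lip front top L [0.46122142 0.20521008 0.085     ]
R [0.47911807 0.15111754 0.085     ]
(143, 222) [ 16 119 169]
(150, 235) [ 17 121 165]
(160, 240) [ 19 160 174]
(135, 200) [ 16 119 167]
(158, 243) [ 19 157 195]
(146, 205) [ 20 153 207]
(155, 226) [ 16 126 121]
(130, 235) [ 14 156 157]
```

```bash
cat >> h.py <<'E'
from scipy.spatial.transform import Rotation as Ro
def go(p,yaw,tilt=0,half=False):
    y,t=np.radians([yaw,tilt]);d=np.array([np.cos(y),np.sin(y),0]);u=np.array([0,0,1.])
    x=np.cos(t)*d+np.sin(t)*u; z=np.sin(t)*d-np.cos(t)*u
    if half: x=-x
    R=np.c_[x,np.cross(z,x),z];o=get_obs();R0=Ro.from_rotvec(o["tcp_rot"]).as_matrix()
    print("turn/8deg",np.round(np.degrees(Ro.from_matrix(R0.T@R).as_rotvec())/8,2),"shift after turn",np.round(R.T@(np.array(p)-o["tcp_pos"])/.025,2),"shift w/o turn",np.round(R0.T@(np.array(p)-o["tcp_pos"])/.025,2))
    print("joints",np.round(o["joints"],2),"pos",np.round(o["tcp_pos"],4),"t",o["t"],"w",o["width"],"gf",o["grasp_force"],"F",np.round(o["wrist_force"],1))
YB=18.4;OB=np.array([.481,.182,.075])
def board(x,z,y=0):
    a=np.radians(YB);t=np.radians(35);d=np.array([np.cos(a),np.sin(a),0]);u=np.array([0,0,1.])
    return OB+x*(np.cos(t)*d+np.sin(t)*u)+z*(np.cos(t)*u-np.sin(t)*d)+y*np.array([-np.sin(a),np.cos(a),0])
E
python3 -m pendant '[[[0,0,1,0,0,0,1],[0,0,0,0,0,0,1]]]'
python3 -c "
from h import *
go([.6,-.142,.15],7.7); go([.6,-.142,.15],7.7,0,True)"
```

```text
t: 0.35
tcp_pos: [0.1409, -0.5055, 0.2497]
tcp_rot: [-3.134, -0.209, 0.0]
wrist_force: [0.4, -0.3, 0.1]
width: 0.997
grasp_force: 0.0
turn/8deg [-0.01  0.   -0.01] shift after turn [ 20.15 -11.95   3.99] shift w/o turn [ 20.13 -11.98   3.99]
joints [-1.3   0.24 -0.01  1.32  0.    1.71] pos [ 0.1409 -0.5055  0.2497] t 0.35 w 0.9972831258881202 gf 0.0 F [ 0.4 -0.3  0.1]
turn/8deg [0.000e+00 1.000e-02 2.249e+01] shift after turn [-20.15  11.95   3.99] shift w/o turn [ 20.13 -11.98   3.99]
joints [-1.3   0.24 -0.01  1.32  0.    1.71] pos [ 0.1409 -0.5055  0.2497] t 0.35 w 0.9972831258881202 gf 0.0 F [ 0.4 -0.3  0.1]
```

```bash
python3 -m pendant '[[[0,0,-1,0,0,0,1],[0,0,-1,0,0,0,1],[0,0,-1,0,0,0,1],[0,0,-1,0,0,0,1],[0,0,-1,0,0,0,1],[0,0,-1,0,0,0,1],[0,0,-1,0,0,0,1],[0,0,-1,0,0,0,1],[0,0,-1,0,0,0,1],[0,0,-1,0,0,0,1],[0,0,-1,0,0,0,1],[0,0,-1,0,0,0,1],[0,0,-1,0,0,0,1],[0,0,-1,0,0,0,1],[0,0,-1,0,0,0,1],[0,0,-1,0,0,0,1],[0,0,-1,0,0,0,1],[0,0,-1,0,0,0,1],[0,0,-1,0,0,0,1],[0,0,-1,0,0,0,1]]]' >/dev/null
python3 -m pendant '[[[0,0,-1,-1,0.6,0,1],[0,0,-1,-1,0.6,0,1],[0,0,-0.5,-1,0.6,0,1],[0,0,0,-1,0.6,0,1],[0,0,0,-1,0.6,0,1],[0,0,0,-1,0.6,0,1],[0,0,0,-1,0.6,0,1],[0,0,0,-1,0.6,0,1],[0,0,0,-1,0.6,0,1],[0,0,0,-1,0.6,0,1],[0,0,0,-1,0.6,0,1],[0,0,0,-1,0.6,0,1],[0,0,0,-1,0.6,0.2,1],[0,0,0,-1,0.6,0.4,1],[0,0,0,-1,0.6,0.4,1],[0,0,0,-1,0.6,0.6,1],[0,0,0,-1,0.6,0.6,1],[0,0,0,-1,0.6,0.6,1],[0,0,0,-1,0.6,0.6,1],[0,0,0,0,0,0,1]]]'
python3 -c "
from h import *
go([.6,-.142,.15],7.7,0,True);im=snapshot('top');cv2.imwrite('pics/t2.png',im[:,:,::-1])"
```

```text
t: 5.35
tcp_pos: [0.584, -0.1748, 0.1633]
tcp_rot: [0.215, -3.132, -0.002]
wrist_force: [-0.8, 0.5, 1.0]
width: 1.002
grasp_force: 0.0
turn/8deg [ 0.01 -0.02  0.02] shift after turn [-0.81  1.22  0.53] shift w/o turn [-0.82  1.21  0.53]
joints [-0.29  0.42  0.03  1.18  0.   -0.43] pos [ 0.584  -0.1748  0.1633] t 5.35 w 1.0015516574529115 gf 0.0 F [-0.8  0.5  1. ]
```

```bash
python3 -m pendant '[[[0,0,0,-0.8,0.6,0,0.2],[0,0,0,0,0.6,0.5,0.2],[0,0,0,0,0,1,0.2],[0,0,0,0,0,1,0.2],[0,0,0,0,0,0,0.2],[0,0,0,0,0,0,0.2]]]'
python3 -c "
from h import *
go([.6,-.142,.052],7.7,0,True)
a,b=snapshot('top')[:,:,::-1],snapshot('scene')[:,:,::-1]
f=lambda im,x,y:cv2.resize(im[y:y+90,x:x+120],(400,300),interpolation=cv2.INTER_CUBIC)
cv2.imwrite('pics/c2.png',np.hstack([f(a,240,130),f(b,160,140)]))"
```

```text
t: 6.15
tcp_pos: [0.5995, -0.1438, 0.1033]
tcp_rot: [-0.208, 3.134, -0.0]
wrist_force: [0.6, 0.5, 1.0]
width: 0.598
grasp_force: 0.0
turn/8deg [-0.    0.   -0.01] shift after turn [-0.03  0.07  2.05] shift w/o turn [-0.03  0.07  2.05]
joints [-0.24  0.47 -0.05  1.05  0.   -0.37] pos [ 0.5995 -0.1438  0.1033] t 6.15 w 0.5977199177388007 gf 0.0 F [0.6 0.5 1. ]
```

View pics/c2.png

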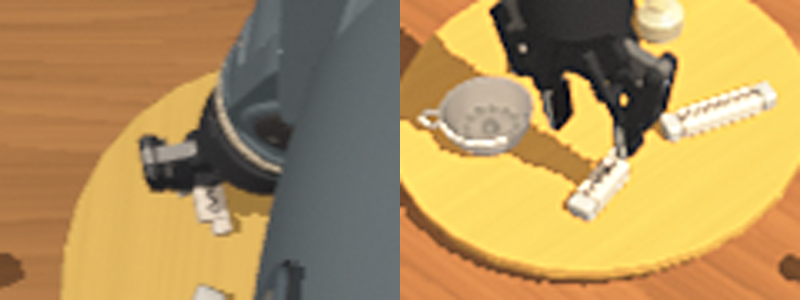

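The fingers are above the bar in line with it, and the tastevin and whole bars are clear. I'll descend and close.

```bash
python3 -m pendant '[[[0,0,0,0,0.05,0.7,0.2],[0,0,0,0,0,0.7,0.2],[0,0,0,0,0,0.45,0.2],[0,0,0,0,0,0.2,0.2],[0,0,0,0,0,0,0.2],[0,0,0,0,0,0,0.2]]]'
python3 -m pendant '[[[0,0,0,0,0,0,-1],[0,0,0,0,0,0,-1],[0,0,0,0,0,0,-1],[0,0,0,0,0,0,-1],[0,0,0,0,0,0,-1],[0,0,0,0,0,0,-1]]]'
```

```text
t: 7.0
tcp_pos: [0.5996, -0.1427, 0.0518]
tcp_rot: [-0.207, 3.134, -0.0]
wrist_force: [0.5, 0.8, -0.9]
width: 0.6
grasp_force: 0.0
t: 7.75
tcp_pos: [0.5996, -0.1427, 0.0518]
tcp_rot: [-0.207, 3.134, -0.0]
wrist_force: [-1.1, -0.5, 5.8]
width: 0.216
grasp_force: 59.3
```

```bash
python3 -m pendant '[[[0,0,0,0,0,-0.4,-1],[0,0,0,0,0,-0.8,-1],[0,0,0,0,0,-1,-1],[0,0,0,0,0,-1,-1],[0,0,0,0,0,-1,-1],[0,0,0,0,0,-1,-1],[0,0,0,0,0,-0.8,-1],[0,0,0,0,0,0,-1],[0,0,0,0,0,0,-1]]]'
python3 -c "
from h import *
print(board(.033,.0218),board(.033,.1218))
go([.43,.1,.25],YB,0,True)
go(board(.033,.1218),YB,35,True)
b=snapshot('scene')[:,:,::-1]
for p in ([.6,-.142,get_obs()['tcp_pos'][2]-.0138],): print(proj('scene',p))
cv2.imwrite('pics/c3.png',cv2.resize(b[70:220,150:350],(800,600),interpolation=cv2.INTER_CUBIC))"
```

```text
t: 8.88
tcp_pos: [0.5989, -0.1425, 0.2005]
tcp_rot: [0.207, -3.134, -0.001]
wrist_force: [-0.3, 0.4, -0.3]
width: 0.216
grasp_force: 58.7
[0.49478532 0.18658577 0.11178554] [0.44036003 0.16848088 0.19370074]
turn/8deg [ 0.   -0.01 -1.35] shift after turn [ 3.35 11.34 -1.98] shift w/o turn [ 5.42 10.51 -1.97]
joints [-0.23  0.41  0.12  1.28  0.   -0.37] pos [ 0.5989 -0.1425  0.2005] t 8.875 w 0.21629275965292882 gf 58.68108630180359 F [-0.3  0.4 -0.3]
turn/8deg [-0.41 -4.37 -1.31] shift after turn [ 1.87 13.81 -0.98] shift w/o turn [ 4.65 13.17  0.28]
joints [-0.23  0.41  0.12  1.28  0.   -0.37] pos [ 0.5989 -0.1425  0.2005] t 8.875 w 0.21629275965292882 gf 58.68108630180359 F [-0.3  0.4 -0.3]
[214.82666857 150.55624688]
```

View pics/c3.png

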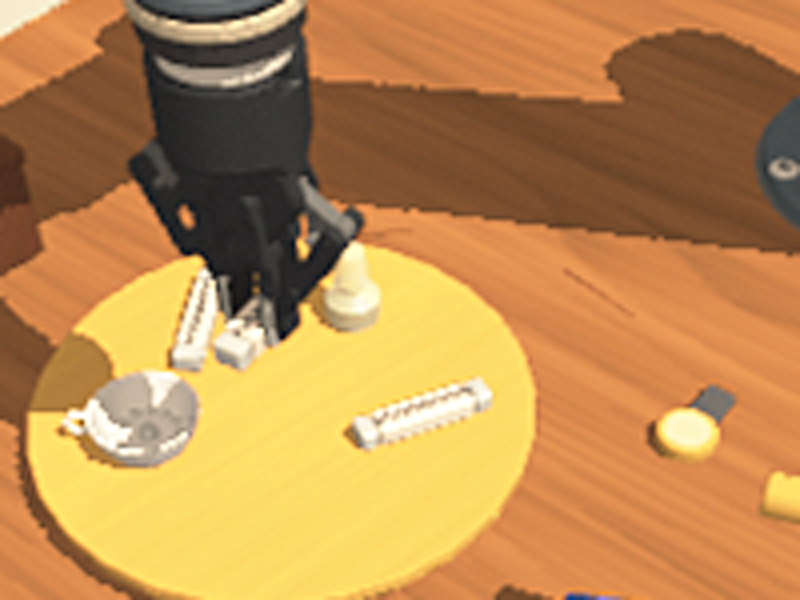

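```bash
python3 -m pendant '[[[0,0,0,0.5,0.3,0,-1],[0,0,0,0.8,0.5,0,-1],[0,0,0,0.8,0.5,-0.2,-1],[0,0,0,0.8,0.5,-0.2,-1],[0,0,0,0.8,0.5,-0.2,-1],[0,0,0,0.8,0.5,-0.2,-1],[0,0,0,0.5,0.5,-0.2,-1],[0,0,0,0.4,0.7,0,-1],[0,0,0,0,0.8,0,-1],[-0.04,-0.45,-0.13,0,0,0,-1],[-0.04,-0.45,-0.13,0,0,0,-1],[-0.04,-0.45,-0.13,0,0,0,-1],[-0.04,-0.45,-0.13,0,0,0,-1],[-0.04,-0.45,-0.13,0,0,0,-1],[-0.04,-0.45,-0.13,0,0,0,-1],[-0.04,-0.45,-0.13,0,0,0,-1],[-0.04,-0.45,-0.13,0,0,0,-1],[-0.04,-0.45,-0.13,0,0,0,-1],[-0.04,-0.32,-0.13,0,0,0,-1],[0,0,0,0,0,0,-1]]]'
python3 -c "
from h import *
go(board(.034,.1018),YB,35,True)"
```

```text
t: 11.42
tcp_pos: [0.4487, -0.041, 0.2255]
tcp_rot: [-0.403, 2.503, 0.125]
wrist_force: [0.2, -0.3, -1.5]
width: 0.213
grasp_force: 58.7
turn/8deg [-0.02 -0.   -0.01] shift after turn [-1.22  8.06  3.18] shift w/o turn [-1.21  8.07  3.15]
joints [-0.31 -0.21 -0.72  0.54  0.34 -0.53] pos [ 0.4487 -0.041   0.2255] t 11.425 w 0.21261927953215617 gf 58.70345413684845 F [ 0.2 -0.3 -1.5]
```

```bash
python3 -m pendant '[[[0,0,0,0,0.5,0,-1],[0,0,0,0,0.8,0,-1],[0,0,0,0,1,0,-1],[0,0,0,0,1,0,-1],[0,0,0,0,1,0,-1],[0,0,0,0,1,0,-1],[0,0,0,-0.2,1,0,-1],[0,0,0,-0.3,0.8,0.3,-1],[0,0,0,-0.3,0.6,0.6,-1],[0,0,0,-0.3,0.3,0.7,-1],[0,0,0,-0.1,0,0.8,-1],[0,0,0,0,0,0.7,-1],[0,0,0,0,0,0,-1],[0,0,0,0,0,0,-1]]]'
python3 -c "
from h import *
go(board(.034,.0238),YB,35,True)
a,b=snapshot('top')[:,:,::-1],snapshot('scene')[:,:,::-1]
f=lambda im,x,y:cv2.resize(im[y:y+120,x:x+80],(400,600),interpolation=cv2.INTER_CUBIC)
cv2.imwrite('pics/c4.png',np.hstack([f(a,105,160),f(b,325,160)]))"
```

```text
t: 13.18
tcp_pos: [0.4522, 0.1704, 0.1798]
tcp_rot: [-0.404, 2.502, 0.124]
wrist_force: [0.4, 0.0, -0.7]
width: 0.219
grasp_force: 58.8
turn/8deg [-0.02  0.01  0.  ] shift after turn [0.03 0.08 3.19] shift w/o turn [0.03 0.09 3.19]
joints [ 0.38 -0.15 -0.83  0.27 -0.04  0.05] pos [0.4522 0.1704 0.1798] t 13.175 w 0.2194336062293282 gf 58.786534667015076 F [ 0.4  0.  -0.7]
```

View pics/c4.png

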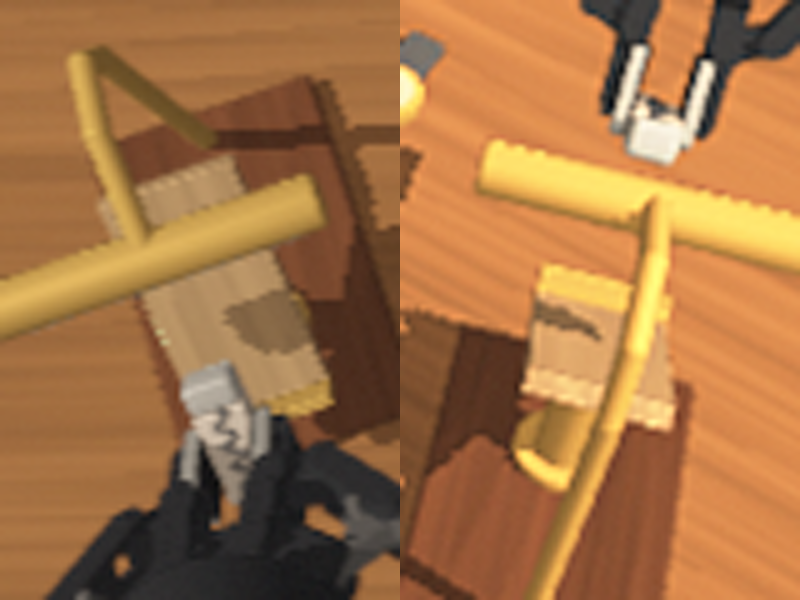

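The bar is in the fingers above the board, tilted with the slope, and clear of the lamp. The far edge of its bolster is at about (141.4,235.6)–(151.6,233) in top. I'll compare that with the expected position.

```bash
python3 -c "
from h import *
o=get_obs();R=Ro.from_rotvec(o['tcp_rot']).as_matrix();p=o['tcp_pos']
for s in(-1,0,1): print(proj('top',p+R@[-.032,.010*s,.0058]))
print('scene',[proj('scene',p+R@[-.032,.010*s,z]) for s in(-1,1) for z in (.0058,.0218)])
print('board edges top', [proj('top',board(x,0,y)) for x in(0,.11) for y in(-.028,.028)],[proj('top',board(-.006,.012,y)) for y in(-.028,.028)])"
```

```text
[150.69928833 234.90442602]
[145.41201907 236.71575667]
[140.10887863 238.53252452]
scene [array([371.68937327, 182.62676399]), array([369.41740429, 190.34612475]), array([382.09699557, 185.22508476]), array([379.74657455, 192.9802772 ])]
board edges top [array([170.41743278, 235.25261618]), array([145.25039262, 243.97114382]), array([151.73077639, 191.31333569]), array([124.81677226, 200.24101312])] [array([171.51476344, 240.30889308]), array([146.08871387, 249.15773029])]
```

Observed against expected: the bar sits about 3 mm further up-slope of the TCP than planned. I'll lower where it is (middle about 37 mm), then slide down to the lip.

```bash
python3 -m pendant '[[[0,0,0,0,0.08,0.5,-1],[0,0,0,0,0,0.6,-1],[0,0,0,0,0,0.6,-1],[0,0,0,0,0,0.5,-1],[0,0,0,0,0,0.4,-1],[0,0,0,0,0,0.3,-1],[0,0,0,0,0,0.2,-1],[0,0,0,0,0,0,-1],[0,0,0,0,0,0,-1]]]'
python3 -c "
from h import *
go(board(.031,.0218),YB,35,True)"
```

```text
t: 14.4
tcp_pos: [0.4942, 0.1857, 0.1162]
tcp_rot: [-0.404, 2.502, 0.124]
wrist_force: [0.3, 0.4, 0.8]
width: 0.214
grasp_force: 58.8
turn/8deg [-0.03  0.01 -0.  ] shift after turn [0.15 0.03 0.16] shift w/o turn [0.15 0.03 0.16]
joints [ 0.38  0.04 -0.88  0.04 -0.04  0.05] pos [0.4942 0.1857 0.1162] t 14.4 w 0.21360399283913734 gf 58.78674030303955 F [0.3 0.4 0.8]
```

```bash
for i in 1 2; do python3 -m pendant '[[[0,0,0,0,0,0.06,-1],[0,0,0,0,0,0,-1],[0,0,0,0,0,0,-1]]]' | egrep 'tcp_pos|wrist'; done; python3 -m pendant '[[[0,0,0,0,0,0.04,-1],[0,0,0,0,0,0,-1],[0,0,0,0,0,0,-1]]]' | egrep 'tcp_pos|wrist'
```

```text
tcp_pos: [0.495, 0.1859, 0.1149]
wrist_force: [0.8, 0.5, 0.3]
tcp_pos: [0.4959, 0.1862, 0.1135]
wrist_force: [0.4, 0.1, -1.3]
tcp_pos: [0.496, 0.1862, 0.1133]
wrist_force: [-12.2, -3.9, 14.4]
```

Contact with the face. I'll back off slightly and slide toward the lip.

```bash
for i in 1 2; do python3 -m pendant '[[[0,0,0,0.08,0,-0.01,-1],[0,0,0,0,0,0,-1],[0,0,0,0,0,0,-1]]]' | egrep 'tcp_pos|wrist'; done; python3 -c "
from h import *
go(board(.031,.0218),YB,35,True)"
```

```text
tcp_pos: [0.4955, 0.1861, 0.113]
wrist_force: [-4.1, -2.3, 9.0]
tcp_pos: [0.4934, 0.1854, 0.1114]
wrist_force: [-2.4, -1.2, 8.6]
turn/8deg [-0.03  0.01 -0.  ] shift after turn [0.02 0.03 0.03] shift w/o turn [0.02 0.03 0.03]
joints [ 0.38  0.05 -0.89  0.02 -0.04  0.05] pos [0.4934 0.1854 0.1114] t 16.275 w 0.2149233558863928 gf 59.81063425540924 F [-2.4 -1.2  8.6]
```

```bash
for i in 1 2; do python3 -m pendant '[[[0,0,0,0.06,0,0,-1],[0,0,0,0,0,0,-1],[0,0,0,0,0,0,-1]]]' | egrep 'tcp_pos|wrist'; done; python3 -c "
from h import *
go(board(.031,.0218),YB,35,True)
a,b=snapshot('top')[:,:,::-1],snapshot('scene')[:,:,::-1]
f=lambda im,x,y:cv2.resize(im[y:y+90,x:x+60],(400,600),interpolation=cv2.INTER_CUBIC)
cv2.imwrite('pics/c5.png',np.hstack([f(a,120,185),f(b,335,180)]))"
```

```text
tcp_pos: [0.493, 0.1853, 0.1112]
wrist_force: [0.2, -0.4, 5.9]
tcp_pos: [0.4929, 0.1853, 0.1112]
wrist_force: [3.2, 0.4, 7.3]
turn/8deg [-0.03  0.04 -0.  ] shift after turn [-0.01  0.03  0.03] shift w/o turn [-0.01  0.03  0.03]
joints [ 0.38  0.05 -0.9   0.01 -0.04  0.05] pos [0.4929 0.1853 0.1112] t 17.025 w 0.21304091638711933 gf 59.16836321353912 F [3.2 0.4 7.3]
```

View pics/c5.png

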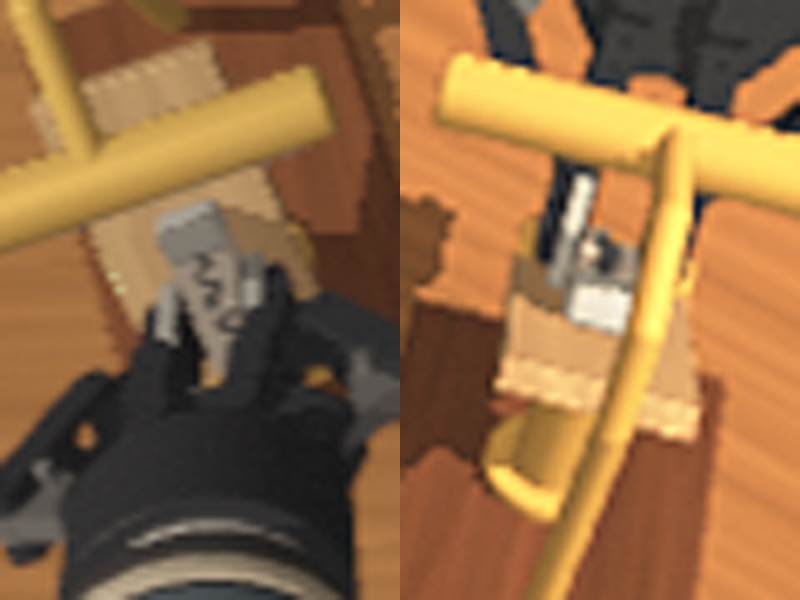

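The bar lies on the slope, centred, and the lip stops further sliding (up-slope force about 7 N). I'll relax, open and retreat along the tool axis.

```bash
python3 -m pendant '[[[0,0,0,-0.04,0,0,-1],[0,0,0,0,0,0,-1],[0,0,0,0,0,0,-0.3],[0,0,0,0,0,0,-0.1],[0,0,0,0,0,0,0.1],[0,0,0,0,0,0,0.1],[0,0,0,0,0,0,0.1],[0,0,0,0,0,-0.1,0.1],[0,0,0,0,0,-0.3,0.1],[0,0,0,0,0,-0.6,0.1],[0,0,0,0,0,-0.8,0.1],[0,0,0,0,0,-1,0.1],[0,0,0,0,0,-1,0.1],[0,0,0,0.5,0,-0.8,0.1],[0,0,0,1,0,-0.5,0.1],[0,0,0,1,0,-0.3,0.1],[0,0,0,1,0,0,0.1],[0,0,0,0.8,0,0,0.1],[0,0,0,0,0,0,0.1],[0,0,0,0,0,0,0.1]]]'
python3 -c "
from h import *
a,b=snapshot('top')[:,:,::-1],snapshot('scene')[:,:,::-1]
print([proj('top',board(x,.016,y)) for x in(0,.064) for y in(-.01,.01)])
f=lambda im,x,y:cv2.resize(im[y:y+90,x:x+60],(400,600),interpolation=cv2.INTER_CUBIC)
cv2.imwrite('pics/c6.png',np.hstack([f(a,120,185),f(b,335,180)]))"
```

```text
t: 19.62
tcp_pos: [0.3352, 0.1334, 0.1597]
tcp_rot: [-0.403, 2.5, 0.124]
wrist_force: [-0.5, -0.2, 0.1]
width: 0.548
grasp_force: 0.0
[array([162.39165965, 241.83535317]), array([153.23594252, 245.01732909]), array([151.27493235, 216.62589106]), array([141.752842  , 219.85440048])]
```

View pics/c6.png

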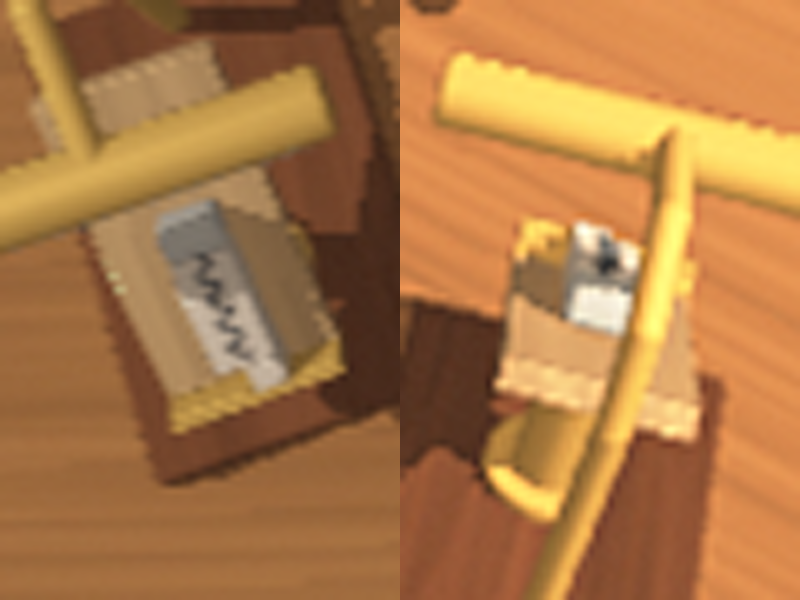

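The bar lies flat, lengthwise and centred, with its break end on the lip. Its bolster corners are at about (144,217.5) and (152,215) in top, within 3 px of the ideal. The arm is clear.

```bash
python3 -c "
from workcell import *
print(finish_job())"
```

```text
the job is handed in; nothing more can be done
None
```

The snapped corkscrew lies flat and lengthwise, about mid-width, on the sloped board with its broken end on the lip. It was released at about 19 s, I saw no contact with the lamp or other pieces, and the job is handed in (no verdict was returned).

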